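# Fit the washed pastry rollers into the dough frame in working order

### The job

The four washed pastry rollers hang in the wire drying rack in the order in which today's dough must meet them, the first one at the rack's loop handle. Move them into the dough frame in that same order, the first into the slots beside the beech feed board and the last into those beside the steel catch tray, each let down until both axle ends are fully home in their slots. Leave the oil bottle and the white dish standing where they are.

Things in the scene. Friction and masses are not known exactly. Their poses are not given: they have to be found in the camera images.
- plain_roller: Pastry roller: smooth beech barrel, 44 mm diameter; grip across its middle. Barrel 130 mm long; steel axle 10 mm thick, 184 mm over all, bare at both ends. 0.2 to 0.55 kg. Origin: middle of the axle; x along the axle (it may spin about x). Starts in one of the drying rack's four saddle pairs.
- spiked_roller: Docking roller: white barrel set with short dark spikes, 43 mm diameter over the spikes; grip across its middle. Barrel 130 mm long; steel axle 10 mm thick, 184 mm over all, bare at both ends. 0.2 to 0.55 kg. Origin: middle of the axle; x along the axle (it may spin about x). Starts in one of the drying rack's four saddle pairs.
- disc_roller: Strip cutter: thin steel discs of 52 mm diameter at 32, 46 and 60 mm either side of the middle, on a 26 mm aluminium hub; grip the bare hub in the middle. Barrel 130 mm long; steel axle 10 mm thick, 184 mm over all, bare at both ends. 0.2 to 0.55 kg. Origin: middle of the axle; x along the axle (it may spin about x). Starts in one of the drying rack's four saddle pairs.
- ribbed_roller: Crimping roller: grey barrel with lengthwise ribs, 39 mm diameter over the ribs; grip across its middle. Barrel 130 mm long; steel axle 10 mm thick, 184 mm over all, bare at both ends. 0.2 to 0.55 kg. Origin: middle of the axle; x along the axle (it may spin about x). Starts in one of the drying rack's four saddle pairs.
- drying_rack: Fixed wire rack, 164 (x) by 320 mm (y), with a black-sleeved loop handle at its +y end. Origin: centre of its footprint on the table; +y is the robot's left, yaw within 0.15. Saddle pairs at y = +126, +42, -42, -126 mm (1st to 4th) in side wires at x = +-79, 66 mm high. A roller in them lies along x, axle at z = 50 mm. Drip tray below, 10 mm high.
- dough_frame: Fixed frame: white board (top z = 14 mm) between cheeks at x = +-79 mm, 8 mm thick; beech feed board at its +y end, steel tray at -y. Origin: centre of the white board on the table; +y is the robot's left, yaw within 0.15. Slot pairs at y = +126, +42, -42, -126 mm (1st to 4th): 13 mm wide, floor z = 39, flared above z = 60 to 36 mm at z = 74. Roller home: along x, axle z = 44, end play +-10 mm.
- oil_bottle: Bystander: yellow squeeze bottle with a conical nozzle, 59 mm diameter, 211 mm high, loose, behind the work. Origin: centre of its underside.
- white_dish: Bystander: small off-white ramekin, 66 mm diameter, 38 mm high, loose, behind the work. Origin: centre of its underside.

How it is judged:
By the outcome, as a careful person would: the job done as asked, in the order asked, and still so for the second after the job is handed in, with the robot touching nothing.
It also fails if it takes over 120 s, if anything falls off the work surface, if the arm or the gripper's body presses on something with over 40 N, if the wrist force passes 120 N, or if a joint passes its speed limit or range.

### The arm

A 6-joint arm with a two-finger parallel gripper is mounted at the origin on a cart in front of the work surface, level with it; the furniture and walls round the work are solid. World frame = base frame: x ahead of the robot, y to its left, z up, the work surface at z = 0. Lengths are in m, angles in degrees, forces in N, time in s.
With the tool pointing down it reaches from about 0.275 to 0.825 m from the base axis. Payload 5.2 kg.
Tool frame: the origin (TCP) lies at the very end of the fingers, on their centre line; the grasp point (between the pads) lies 19 mm behind it; z points along the fingers, y is the line along which they close (so a half turn about z gives the same grasp; the last joint's range is limited). The gripper opens to 93 mm and grips with 3 to 60 N. Pads are 15 mm wide; open, the fingers measure 128 mm over their backs; the gripper's body (75 mm by 188 mm) begins 65 mm behind the grasp point.
Start: joints at [-85.187, 14.817, 87.949, -0, 77.235, -11.62], TCP at [0.156, -0.528, 0.219] pointing down, gripper open.
Joint ranges: [-179.93, 179.93], [-52.35, 119.4], [10.71, 147.94], [-69.91, 249.91], [12.55, 155.21], [-178.61, 178.61]. Speed limits (degrees/s): [147.25, 147.25, 180, 180, 180, 180].

### API

Orientations are given as [roll, pitch, yaw] about the fixed x, y, z axes, in that order (R = Rz(yaw) Ry(pitch) Rx(roll)).
In Python, from station import * gives the robot as it stands. The module is installed in compiled form; this text tells all that it offers.
- The arm moves only by the tool servo_tool, never from a script. Its argument "plan" is a list of rows, each an object of numbers: "x", "y", "z": the shift along the tool's x, y, z in mm; "rx", "ry", "rz": the turn, a rotation vector about the tool's x, y, z in rad. In form: [{"x": .., "y": .., "z": .., "rx": .., "ry": .., "rz": ..}, ...]. A call has 1 to 12 rows; each row shifts and turns the commanded pose from where the row before left it, along the tool's axes as they then stand; what a row does not reach is not made up. A row lasts 1/12 s, in which the tool goes at most 41.7 mm and 7.16 degrees, less where a joint would pass 70% of its speed; a pose out of reach is approached as far as the arm can. A call is refused whole if a number of a shift passes 41.7 or a number of a turn 0.125, either way. A call with a gripper value outside its range is refused whole. "grip" is the closure, from -1 (fully open) to 1 (shut), so that 0 is half open, set as the call begins (left out, the last holds). The fingers move at their own pace and stop on an object; "force" is the grip in N (left out, the last holds). Time passes only in rows, so rows that do not move let the fingers close. It gives the time, the measured TCP pose, the force, the opening and the grip force at its end, in the units of the state.
- get_state(): the state, without advancing time (a new reading comes with each control period).
- capture(name): name is "side" or "top"; returns (picture, depth): 400x640x3 uint8, blue, green, red; 400x640 float32, m along the optical axis (not along the pixel's ray), 0 where there is no reading.
- camera_info(name): a dict with "mtx" (3x3 intrinsics, pixels), "cam_to_world" (4x4, takes a point from camera to world coordinates). Camera axes: x right, y up, looking along -z (the intrinsics and any distortion apply to the point x, -y, -z); pixel columns grow to the right and rows downward; lengths in m; the calibration is good to about 2 mm. A picture is of the moment at which its call begins. camera_info takes no time and is no camera call.
- close_job(): hands the job in; it is judged then, once.
The state is a dict: "t": time; "joints": joint angles; "dq": joint speeds; "joint_efforts": joint torques, N m; "tool_pos": TCP position; "eef_rot": TCP orientation; "contact_force": force on the tool from outside, world axes, zero at the start; "wrist_torque": the same for the moment, N m; "grip_width": finger opening in m; "gripper_force": force on a finger pad.
Only numpy, scipy, OpenCV 4.12 (cv2) and the standard library are available. Lean on these libraries where they do the work, as an engineer would, in place of code of your own. Each camera call takes 0.05 s, during which the arm holds its last target. There are 200 camera calls.

## Working session

There is one attempt and no reset: what is moved stays moved. The work goes in short steps, Python scripts to look and compute and a tool call to move; the robot and the scene stay as the last step left them, time stands still between calls to the robot, and variables do not carry over. Pictures are saved under pics/ and viewed, at most 14 in all, crops included, and the job is handed in when it is done.

Besides the shell and the picture viewer there is one more tool, called after "Call:" in YAML: its name, and indented under it one key for each argument. servo_tool: Moves the arm, as the interface text tells. Its arguments: {"type":"object","properties":{"plan":{"type":"array","items":{"type":"object","properties":{"x":{"type":"number"},"y":{"type":"number"},"z":{"type":"number"},"rx":{"type":"number"},"ry":{"type":"number"},"rz":{"type":"number"}}}},"grip":{"type":"number"},"force":{"type":"number"}},"required":["plan"]}

```bash
mkdir -p pics
python3 - <<'E'
from station import *
import cv2,numpy as np
for n in("top","side"):
    p,d=capture(n); cv2.imwrite(f"pics/{n}0.png",p); np.save(f"{n}0.npy",d)
    i=camera_info(n); print(n,i)
print(get_state())
E
```

```text
top {'mtx': array([[433.18115804,   0.        , 323.47752962],
       [  0.        , 433.18115804, 199.9632132 ],
       [  0.        ,   0.        ,   1.        ]]), 'cam_to_world': array([[ 0.02397831,  0.99732129, -0.06910342,  0.50293942],
       [-0.99969755,  0.02354279, -0.00711014, -0.0035317 ],
       [-0.00546421,  0.06925301,  0.99758416,  1.60069737],
       [ 0.        ,  0.        ,  0.        ,  1.        ]])}
side {'mtx': array([[459.90839955,   0.        , 336.22105664],
       [  0.        , 459.90839955, 206.05701631],
       [  0.        ,   0.        ,   1.        ]]), 'cam_to_world': array([[-0.99472273,  0.03282946, -0.09720549,  0.47397418],
       [-0.10188847, -0.42743735,  0.89828506,  1.15185362],
       [-0.01205905,  0.90344869,  0.4285266 ,  0.6097481 ],
       [ 0.        ,  0.        ,  0.        ,  1.        ]])}
{'t': 0.1, 'joints': array([-8.51867662e+01,  1.48544082e+01,  8.80048649e+01,  1.76433616e-06,
        7.72347779e+01, -1.16191986e+01]), 'dq': array([-0.01078348, -0.09293762, -0.22198423,  0.03312237, -0.06767077,
       -0.00566872]), 'joint_efforts': array([ 1.99091133e-03, -4.38212550e+01, -2.84644747e+01,  7.20574544e-02,
        3.62424413e-02, -5.71356748e-05]), 'tool_pos': array([ 0.15557015, -0.52702389,  0.21790678]), 'eef_rot': array([-1.79907877e+02, -1.89441299e-02,  1.64324167e+01]), 'contact_force': array([-0.41187346,  0.291459  , -0.06326156]), 'wrist_torque': array([-0.01509578,  0.03104044, -0.00506398]), 'gripper_force': 0.0, 'grip_width': 0.09247075274198609}
```

View pics/top0.png

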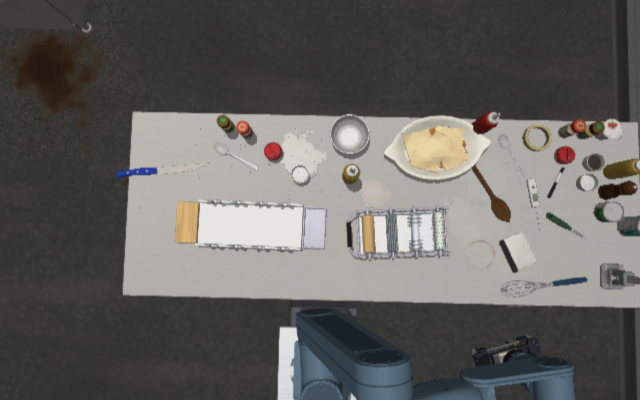

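View pics/side0.png

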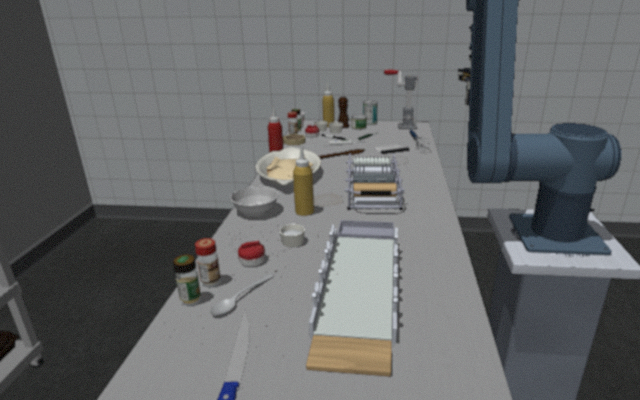

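The top view shows the frame at columns 177–326 (beech end on the left, +y) and the rack at columns 348–447, with its handle at column 350. The rollers lie at columns 367, 391, 415 and 438. Next I'll zoom in on both.

Run:
```python
import cv2,numpy as np
p=cv2.imread("pics/top0.png")
a=cv2.resize(p[195:270,340:455],None,fx=6.5,fy=6.5,interpolation=cv2.INTER_CUBIC)
cv2.imwrite("pics/rack.png",a)
b=cv2.resize(p[190:262,170:332],None,fx=4.9,fy=4.9,interpolation=cv2.INTER_CUBIC)
cv2.imwrite("pics/frame.png",b)
```

```text
(no output)
```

View pics/rack.png

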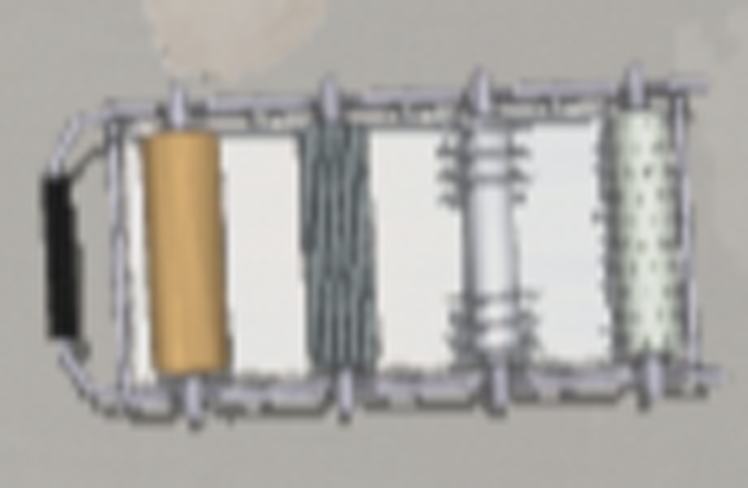

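View pics/frame.png

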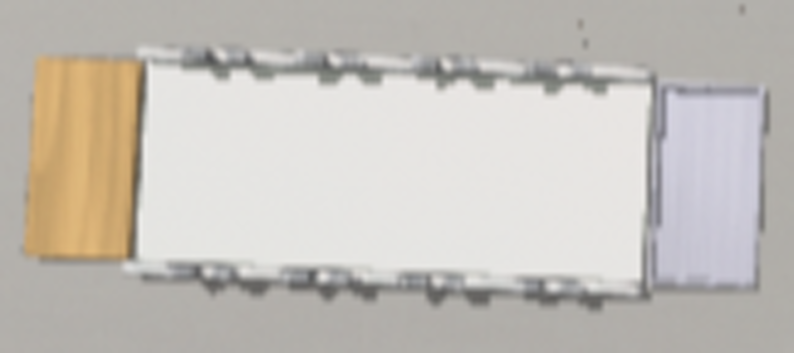

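The rack order from the handle is plain, ribbed, disc, spiked (crop columns 185, 340, 490 and 640). In the frame crop the white board's corners are near (147,62), (652,85), (645,283) and (133,262). Now I'll measure.

```bash
cat > h.py <<'E'
import cv2,numpy as np
from station import *
def ray(n,uv,z):
    i=camera_info(n);K=i["mtx"];T=i["cam_to_world"]
    uv=np.atleast_2d(uv).astype(float)
    d=np.c_[(uv[:,0]-K[0,2])/K[0,0],-(uv[:,1]-K[1,2])/K[1,1],-np.ones(len(uv))]@T[:3,:3].T
    o=T[:3,3]; return o+d*((z-o[2])/d[:,2])[:,None]
E
python3 - <<'E'
from h import *
p=cv2.imread("pics/top0.png"); d=np.load("top0.npy")
pts=np.array([[178,85],[195,425],[330,78],[345,418],[480,72],[500,408],[634,67],[652,405]])/6.5-.5+.5/6.5+[340,195]
w=ray("top",pts,.05); 
for k in range(4):
    a,b=w[2*k],w[2*k+1]; v=a-b; print("roller",k,((a+b)/2).round(4),"len",np.hypot(*v[:2]).round(4),"yaw",np.degrees(np.arctan2(v[1],v[0])).round(2))
def quad(c,f,o,z):
    q=np.array(c)/f-.5+.5/f+o; w=ray("top",q,z)
    e=(w[1]+w[2]-w[0]-w[3])/2; print(w.mean(0).round(4),"len",np.hypot(*e[:2]).round(4),"wid",np.hypot(*(w[0]+w[1]-w[2]-w[3])[:2]/2).round(4),"yaw",np.degrees(np.arctan2(e[0],-e[1])).round(2))
quad([[147,62],[652,85],[645,283],[133,262]],4.9,[170,190],.014)
quad([[138,46],[655,69],[648,299],[124,277]],4.9,[170,190],.06)
# masks
for n,z,box in(("board",.014,(175,190,305,262)),):
    x0,y0,x1,y1=box; c=p[y0:y1,x0:x1].astype(int)
    m=((c.min(2)>205)).astype(np.uint8); m=cv2.morphologyEx(m,cv2.MORPH_OPEN,np.ones((5,5)))
    ct=max(cv2.findContours(m,0,2)[0],key=cv2.contourArea); 
    r=cv2.minAreaRect(ray("top",ct[:,0]+[x0,y0],z)[:,:2].astype(np.float32)*1000); print(n,r)
# side view barrel colour: depth checks
for u,v in((367,235),(391,235),(415,235),(438,235),(250,225)): print(u,v,d[v,u])
for u,v in((300,175),(351,173)): print(ray("top",[[u,v]],.04 if u==300 else .2))
E
```

```text
roller 0 [ 0.4935 -0.1551  0.05  ] len 0.1862 yaw 3.83
roller 1 [ 0.4994 -0.2378  0.05  ] len 0.1861 yaw 3.28
roller 2 [ 0.5057 -0.3213  0.05  ] len 0.1841 yaw 3.95
roller 3 [ 0.5099 -0.4051  0.05  ] len 0.1851 yaw 3.38
[0.5152 0.2744 0.014 ] len 0.3808 wid 0.1486 yaw -1.1
[0.5151 0.2686 0.06  ] len 0.3785 wid 0.167 yaw -1.1
board ((511.3212890625, 274.9759216308594), (376.4017028808594, 147.05206298828125), 88.91987609863281)
367 235 1.5231255
391 235 1.524904
415 235 1.5294553
438 235 1.5274813
250 225 1.589101
[[0.6997785  0.09490331 0.04      ]]
[[ 0.69001211 -0.0809814   0.2       ]]
```

Run:
```python
from h import *
p=cv2.imread("pics/side0.png")
cv2.imwrite("pics/sf.png",cv2.resize(p[215:375,295:415],None,fx=3.7,fy=3.7,interpolation=cv2.INTER_CUBIC))
# predict slot positions (z=60 mouth bottom), model frame
i=camera_info("side");T=np.linalg.inv(i["cam_to_world"]);K=i["mtx"]
t=np.radians(-1.1);c=np.array([.514,.2745])
for sx in(-79,79):
  for y in(126,42,-42,-126):
    for z in (.074,.060):
      q=c+np.array([[np.cos(t),-np.sin(t)],[np.sin(t),np.cos(t)]])@[sx/1e3,y/1e3]
      a=T@[*q,z,1]; print(sx,y,z,((K[0,2]+K[0,0]*a[0]/-a[2]-295)*3.7).round(),((K[1,2]+K[1,1]*a[1]/a[2]-215)*3.7).round())
```

```text
-79 126 0.074 378.0 278.0
-79 126 0.06 377.0 300.0
-79 42 0.074 378.0 192.0
-79 42 0.06 377.0 212.0
-79 -42 0.074 379.0 118.0
-79 -42 0.06 378.0 137.0
-79 -126 0.074 379.0 53.0
-79 -126 0.06 378.0 72.0
79 126 0.074 83.0 260.0
79 126 0.06 84.0 282.0
79 42 0.074 105.0 177.0
79 42 0.06 106.0 197.0
79 -42 0.074 125.0 105.0
79 -42 0.06 125.0 124.0
79 -126 0.074 142.0 42.0
79 -126 0.06 142.0 61.0
```

View pics/sf.png

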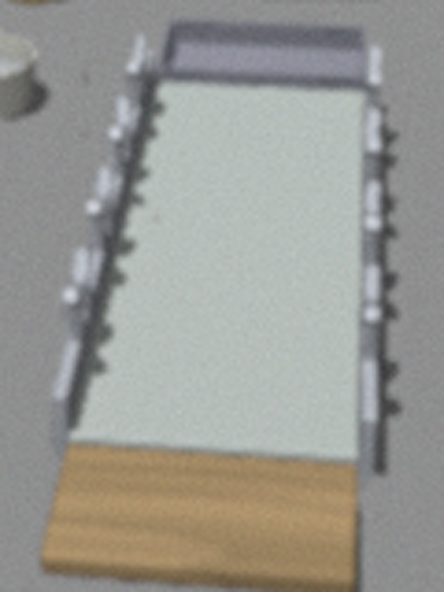

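Run:
```python
from h import *
q=lambda c,f,o:np.array(c)/f-.5+.5/f+o
print(ray("side",q([[70,442],[357,462],[365,88],[158,80]],3.7,[295,215]),.014).round(4))
print(ray("top",q([[147,62],[652,85],[645,283],[133,262]],4.9,[170,190]),.014).round(4))
# crest starts (near top corners, z=.074): right and left
print(ray("side",q([[372,345],[372,262],[374,182],[374,108],[72,340],[85,250],[106,167],[124,98]],3.7,[295,215]),.074).round(4))
print(ray("side",q([[372,420],[372,318],[373,228],[374,150],[374,84],[70,302],[93,210],[117,137],[136,76]],3.7,[295,215]),.060).round(4))
d=np.load("top0.npy")
for v in (*range(200,207),*range(242,253)): print(v,((1.6007-d[v,196:306])*1000).astype(int))
```

```text
[[0.5942 0.473  0.014 ]
 [0.4472 0.4749 0.014 ]
 [0.4395 0.0887 0.014 ]
 [0.5871 0.0889 0.014 ]]
[[0.5937 0.4628 0.014 ]
 [0.5854 0.0835 0.014 ]
 [0.4378 0.0847 0.014 ]
 [0.4441 0.4667 0.014 ]]
[[0.442  0.4574 0.074 ]
 [0.4411 0.3861 0.074 ]
 [0.4389 0.3064 0.074 ]
 [0.4377 0.2208 0.074 ]
 [0.5921 0.4664 0.074 ]
 [0.5964 0.3881 0.074 ]
 [0.5958 0.3031 0.074 ]
 [0.5948 0.221  0.074 ]]
[[0.442  0.4971 0.06  ]
 [0.4409 0.4166 0.06  ]
 [0.4392 0.3329 0.06  ]
 [0.4375 0.2479 0.06  ]
 [0.4363 0.165  0.06  ]
 [0.601  0.4165 0.06  ]
 [0.6006 0.328  0.06  ]
 [0.5966 0.2456 0.06  ]
 [0.5935 0.1668 0.06  ]]
200 [ -5 -12  30  25  32  32  30  36  35  35  26  70  71  65  54  59  51  33
  37  34  55  66  65  64  35  27  32  31  31  27  30  -4  -9  -4  65  64
  62  62  62  54 -12  -2  20  25  16  -8  -7  -4  -3  -5  -5  -2 -13 -11
  -1  -4  -4  -4 -10  -3 -13   0  -3  -9  -4 -11   0  -2  -9  -1  -2  -5
  -4   0  -5 -11  -4   0 -11  -4  -8   2   3  -7  -5  -6  -8  -2   0  -6
  -1  -8  -9  -1  -3  -1   0  -7   0  -4  -9  -5 -11  -5  -9  -4  -6  -6
  -7  -1]
201 [ -8  -3  33  37  34  38  31  35  29  32
[... 6597 characters left out ...]
 4  6 11  8  6 11  6
  5  9  8 12 12  7  5  4  8 10  6  2  4 13 14 12  8  6  5 10  4  6 11  6
  9  2  6  5 13  4 12  8  8  4  8  8  7  8]
252 [  10    4    6    9   12    4    2    8    7    0    4    2    9    3
    8    7    9    9    8    3    5   12    6    8    4   12    6    4
    2    6    0    3    8    6    6    0    9   14    7    6    7    3
    1    8    6    1    5   13    5   10    7    4    4   13    1    8
    7 1600    9    2   14    6   10   12    8   15    8    6   11    5
   10    5    8    8    2   11   10   16    5   10    5   13    7   12
    5    5    9    4    6   11    9    5    9    5    3    6   12   12
    7    5    5   -1    7    8   10   15   16    7    4    6]
```

Run:
```python
from h import *
n=ray("top",[[211,244.3],[235,245.5],[259,246.5],[282.3,247.6]],.042)
f=ray("top",[[213.7,200.3],[237.5,201.3],[260.7,202.2],[283.6,203.6]],.042)
print(n.round(4),f.round(4)); m=(n+f)/2; print(m.round(4),m.mean(0)); v=f-n; print(np.degrees(np.arctan2(v[:,1],v[:,0])))
print(np.degrees(np.arctan2(-(m[0]-m[3])[0],(m[0]-m[3])[1])))
```

```text
[[0.442  0.4071 0.042 ]
 [0.4398 0.3207 0.042 ]
 [0.4384 0.2345 0.042 ]
 [0.4365 0.1509 0.042 ]] [[0.6003 0.4039 0.042 ]
 [0.5988 0.3178 0.042 ]
 [0.5975 0.2339 0.042 ]
 [0.5944 0.1511 0.042 ]]
[[0.5212 0.4055 0.042 ]
 [0.5193 0.3193 0.042 ]
 [0.5179 0.2342 0.042 ]
 [0.5154 0.151  0.042 ]] [0.51845332 0.27748506 0.042     ]
[-1.13000929 -1.07330256 -0.24605682  0.04907747]
-1.2987362629912997
```

Call:
servo_tool:
  plan:
    - {"rz": 0.111}
    - {"rz": 0.111}
    - {"x": 27, "y": -26, "z": 2}
    - {"x": 27, "y": -26, "z": 2}
    - {"x": 27, "y": -26, "z": 2}
    - {"x": 27, "y": -26, "z": 2}
    - {"x": 27, "y": -26, "z": 2}
    - {"x": 27, "y": -26, "z": 2}
    - {"x": 27, "y": -26, "z": 2}
    - {"x": 27, "y": -26, "z": 2}
    - {"x": 27, "y": -26, "z": 2}
    - {"x": 27, "y": -26, "z": 2}
  grip: -0.4

```text
schema error: expected keys x, y, z, rx, ry, rz
```

Call:
servo_tool:
  plan:
    - {"x": 0, "y": 0, "z": 0, "rx": 0, "ry": 0, "rz": 0.111}
    - {"x": 0, "y": 0, "z": 0, "rx": 0, "ry": 0, "rz": 0.111}
    - {"x": 27, "y": -26, "z": 2, "rx": 0, "ry": 0, "rz": 0}
    - {"x": 27, "y": -26, "z": 2, "rx": 0, "ry": 0, "rz": 0}
    - {"x": 27, "y": -26, "z": 2, "rx": 0, "ry": 0, "rz": 0}
    - {"x": 27, "y": -26, "z": 2, "rx": 0, "ry": 0, "rz": 0}
    - {"x": 27, "y": -26, "z": 2, "rx": 0, "ry": 0, "rz": 0}
    - {"x": 27, "y": -26, "z": 2, "rx": 0, "ry": 0, "rz": 0}
    - {"x": 27, "y": -26, "z": 2, "rx": 0, "ry": 0, "rz": 0}
    - {"x": 27, "y": -26, "z": 2, "rx": 0, "ry": 0, "rz": 0}
    - {"x": 27, "y": -26, "z": 2, "rx": 0, "ry": 0, "rz": 0}
    - {"x": 27, "y": -26, "z": 2, "rx": 0, "ry": 0, "rz": 0}
  grip: -0.4

```text
t: 1.1
tool_pos: [0.4089, -0.2488, 0.1984]
eef_rot: [-180.0, 0.0, 3.7]
contact_force: [0.6, -0.9, 0.6]
grip_width: 0.0651
gripper_force: 0.0
```

Call:
servo_tool:
  plan:
    - {"x": 30, "y": -29, "z": 10, "rx": 0, "ry": 0, "rz": 0}
    - {"x": 30, "y": -29, "z": 10, "rx": 0, "ry": 0, "rz": 0}
    - {"x": 30, "y": -29, "z": 10, "rx": 0, "ry": 0, "rz": 0}
    - {"x": 0, "y": 0, "z": 30, "rx": 0, "ry": 0, "rz": 0}
    - {"x": 0, "y": 0, "z": 30, "rx": 0, "ry": 0, "rz": 0}
    - {"x": 0, "y": 0, "z": 0, "rx": 0, "ry": 0, "rz": 0}
    - {"x": 0, "y": 0, "z": 0, "rx": 0, "ry": 0, "rz": 0}

```text
t: 1.68
tool_pos: [0.4886, -0.1597, 0.1083]
eef_rot: [-179.9, 0.2, 3.7]
contact_force: [0.2, -0.5, -0.4]
grip_width: 0.0651
gripper_force: 0.0
```

Run:
```python
from h import *
p,d=capture("side"); cv2.imwrite("pics/s1.png",cv2.resize(p[140:220,330:420],None,fx=6.5,fy=6.5,interpolation=cv2.INTER_CUBIC))
s=get_state(); print(s["tool_pos"],s["eef_rot"])
```

```text
[ 0.48978689 -0.16076866  0.10983648] [-1.79970098e+02  5.15372796e-02  3.69859735e+00]
```

View pics/s1.png

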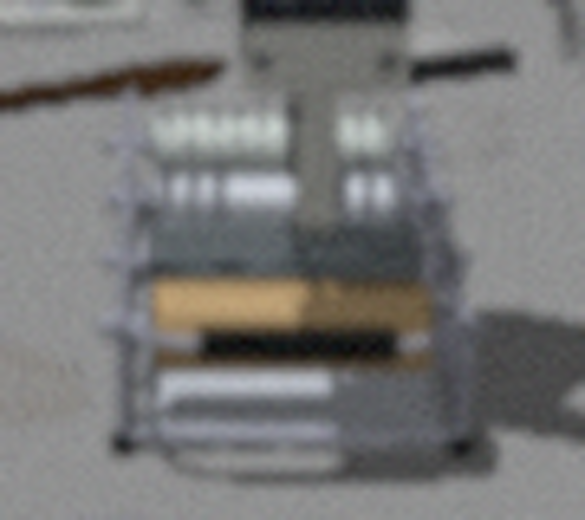

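The side view shows the fingers above the plain roller: finger centre at crop column 318, barrel from column 152 to 432, centre 292. I'll check that x offset.

Run:
```python
from h import *
q=lambda c:np.array(c)/6.5-.5+.5/6.5+[330,140]
print(ray("side",q([[152,305],[432,305],[152,245],[432,245],[168,190],[395,190],[155,135],[385,135]]),.06).round(4))
i=camera_info("side");T=np.linalg.inv(i["cam_to_world"]);K=i["mtx"]
a=T@[.4898,-.1608,.1098,1]; print(((K[0,2]+K[0,0]*a[0]/-a[2]-330+.5)*6.5),((K[1,2]+K[1,1]*a[1]/a[2]-140+.5)*6.5))
```

```text
[[ 0.5618 -0.1434  0.06  ]
 [ 0.4308 -0.1531  0.06  ]
 [ 0.5671 -0.2191  0.06  ]
 [ 0.4297 -0.229   0.06  ]
 [ 0.5641 -0.2959  0.06  ]
 [ 0.4475 -0.3041  0.06  ]
 [ 0.5765 -0.3791  0.06  ]
 [ 0.4525 -0.3876  0.06  ]]
309.49376626642515 197.05582278508075
```

Call:
servo_tool:
  plan:
    - {"x": 5.4, "y": -5.7, "z": 0, "rx": 0, "ry": 0, "rz": 0}
    - {"x": 0, "y": 0, "z": 20, "rx": 0, "ry": 0, "rz": 0}
    - {"x": 0, "y": 0, "z": 20, "rx": 0, "ry": 0, "rz": 0}
    - {"x": 0, "y": 0, "z": 20, "rx": 0, "ry": 0, "rz": 0}
    - {"x": 0, "y": 0, "z": 17, "rx": 0, "ry": 0, "rz": 0}
    - {"x": 0, "y": 0, "z": 0, "rx": 0, "ry": 0, "rz": 0}
    - {"x": 0, "y": 0, "z": 0, "rx": 0, "ry": 0, "rz": 0}
    - {"x": 0, "y": 0, "z": 0, "rx": 0, "ry": 0, "rz": 0}

```text
t: 2.4
tool_pos: [0.4963, -0.1555, 0.0344]
eef_rot: [179.9, -0.2, 3.7]
contact_force: [0.0, 0.3, -0.1]
grip_width: 0.0649
gripper_force: 0.0
```

Call:
servo_tool:
  plan:
    - {"x": 0, "y": 0, "z": 0, "rx": 0, "ry": 0, "rz": 0}
    - {"x": 0, "y": 0, "z": 0, "rx": 0, "ry": 0, "rz": 0}
    - {"x": 0, "y": 0, "z": 0, "rx": 0, "ry": 0, "rz": 0}
    - {"x": 0, "y": 0, "z": 0, "rx": 0, "ry": 0, "rz": 0}
    - {"x": 0, "y": 0, "z": 0, "rx": 0, "ry": 0, "rz": 0}
    - {"x": 0, "y": 0, "z": 0, "rx": 0, "ry": 0, "rz": 0}
  grip: 1
  force: 25

```text
t: 2.9
tool_pos: [0.4953, -0.1548, 0.0331]
eef_rot: [180.0, -0.0, 3.7]
contact_force: [-0.6, 0.6, 4.4]
grip_width: 0.0437
gripper_force: 25.0
```

Call:
servo_tool:
  plan:
    - {"x": 0, "y": 0, "z": -10, "rx": 0, "ry": 0, "rz": 0}
    - {"x": 0, "y": 0, "z": -20, "rx": 0, "ry": 0, "rz": 0}
    - {"x": 0, "y": 0, "z": -30, "rx": 0, "ry": 0, "rz": 0}
    - {"x": 0, "y": 0, "z": -30, "rx": 0, "ry": 0, "rz": 0}
    - {"x": 0, "y": 0, "z": -30, "rx": 0, "ry": 0, "rz": 0.0855}
    - {"x": 0.8, "y": -20, "z": 0, "rx": 0, "ry": 0, "rz": 0}
    - {"x": 0.8, "y": -35, "z": 0, "rx": 0, "ry": 0, "rz": 0}
    - {"x": 0.8, "y": -37, "z": 0, "rx": 0, "ry": 0, "rz": 0}
    - {"x": 0.8, "y": -37, "z": 0, "rx": 0, "ry": 0, "rz": 0}
    - {"x": 0.8, "y": -37, "z": 0, "rx": 0, "ry": 0, "rz": 0}
    - {"x": 0.8, "y": -37, "z": 0, "rx": 0, "ry": 0, "rz": 0}
    - {"x": 0.8, "y": -37, "z": 0, "rx": 0, "ry": 0, "rz": 0}

```text
t: 3.9
tool_pos: [0.5046, 0.087, 0.1525]
eef_rot: [-180.0, 0.1, -1.2]
contact_force: [0.4, -0.2, -3.5]
grip_width: 0.0433
gripper_force: 25.0
```

Call:
servo_tool:
  plan:
    - {"x": 0.8, "y": -37, "z": 0, "rx": 0, "ry": 0, "rz": 0}
    - {"x": 0.8, "y": -37, "z": 0, "rx": 0, "ry": 0, "rz": 0}
    - {"x": 0.8, "y": -37, "z": 0, "rx": 0, "ry": 0, "rz": 0}
    - {"x": 0.8, "y": -37, "z": 0, "rx": 0, "ry": 0, "rz": 0}
    - {"x": 0.8, "y": -37, "z": 0, "rx": 0, "ry": 0, "rz": 0}
    - {"x": 0.8, "y": -37, "z": 0, "rx": 0, "ry": 0, "rz": 0}
    - {"x": 0.8, "y": -37, "z": 0, "rx": 0, "ry": 0, "rz": 0}
    - {"x": 0.6, "y": -37, "z": 0, "rx": 0, "ry": 0, "rz": 0}
    - {"x": 0, "y": -22, "z": 0, "rx": 0, "ry": 0, "rz": 0}
    - {"x": 0, "y": 0, "z": 0, "rx": 0, "ry": 0, "rz": 0}
    - {"x": 0, "y": 0, "z": 0, "rx": 0, "ry": 0, "rz": 0}

```text
t: 4.82
tool_pos: [0.5172, 0.4039, 0.1516]
eef_rot: [179.9, 0.1, -1.0]
contact_force: [-0.7, -0.4, -3.7]
grip_width: 0.0432
gripper_force: 25.0
```

Run:
```python
from h import *
p,d=capture("top"); q,_=capture("side"); 
a=cv2.resize(p[185:270,165:270],None,fx=3.8,fy=4,interpolation=cv2.INTER_CUBIC); b=cv2.resize(q[215:375,295:415],None,fx=3,fy=3,interpolation=cv2.INTER_CUBIC)
H=max(a.shape[0],b.shape[0]); o=np.zeros((H,a.shape[1]+b.shape[1],3),np.uint8); o[:a.shape[0],:a.shape[1]]=a; o[:b.shape[0],a.shape[1]:]=b; cv2.imwrite("pics/c1.png",o)
s=get_state(); print(s["tool_pos"],s["eef_rot"],s["grip_width"])
```

```text
[0.51779618 0.40201239 0.15195395] [ 1.79911434e+02  8.33127995e-02 -1.18649974e+00] 0.04337175497532691
```

View pics/c1.png

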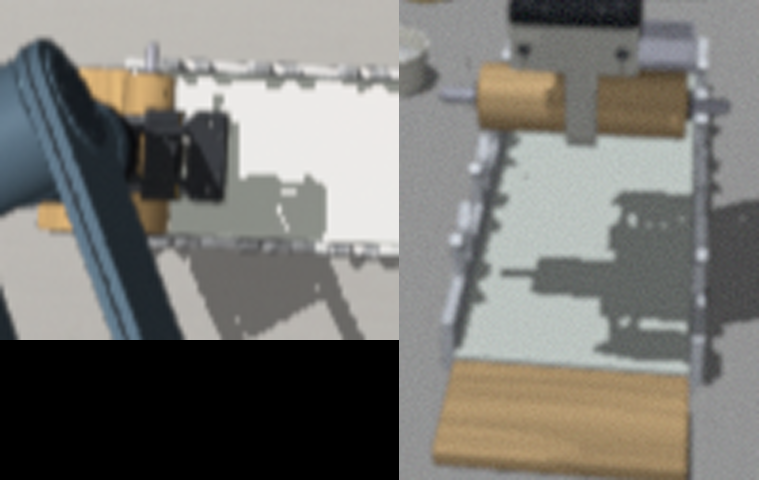

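The plain roller is held centrally, with the barrel at columns 480–686 and the finger at 581 in the side half. Lowering it now.

Call:
servo_tool:
  plan:
    - {"x": 0, "y": 0, "z": 20, "rx": 0, "ry": 0, "rz": 0}
    - {"x": 0, "y": 0, "z": 30, "rx": 0, "ry": 0, "rz": 0}
    - {"x": 0, "y": 0, "z": 25, "rx": 0, "ry": 0, "rz": 0}
    - {"x": 0, "y": 0, "z": 15, "rx": 0, "ry": 0, "rz": 0}
    - {"x": 0, "y": 0, "z": 8, "rx": 0, "ry": 0, "rz": 0}
    - {"x": 0, "y": 0, "z": 5, "rx": 0, "ry": 0, "rz": 0}
    - {"x": 0, "y": 0, "z": 5, "rx": 0, "ry": 0, "rz": 0}
    - {"x": 0, "y": 0, "z": 4, "rx": 0, "ry": 0, "rz": 0}
    - {"x": 0, "y": 0, "z": 0, "rx": 0, "ry": 0, "rz": 0}

```text
t: 5.67
tool_pos: [0.5186, 0.4029, 0.0407]
eef_rot: [-180.0, -0.0, -1.2]
contact_force: [0.0, 0.2, -3.4]
grip_width: 0.0436
gripper_force: 25.0
```

Call:
servo_tool:
  plan:
    - {"x": 0, "y": 0, "z": 4, "rx": 0, "ry": 0, "rz": 0}
    - {"x": 0, "y": 0, "z": 4, "rx": 0, "ry": 0, "rz": 0}
    - {"x": 0, "y": 0, "z": 3, "rx": 0, "ry": 0, "rz": 0}
    - {"x": 0, "y": 0, "z": 2, "rx": 0, "ry": 0, "rz": 0}
    - {"x": 0, "y": 0, "z": 0, "rx": 0, "ry": 0, "rz": 0}
    - {"x": 0, "y": 0, "z": 0, "rx": 0, "ry": 0, "rz": 0}

```text
t: 6.17
tool_pos: [0.5183, 0.4032, 0.0275]
eef_rot: [-180.0, -0.0, -1.2]
contact_force: [-0.4, -0.7, -3.2]
grip_width: 0.0432
gripper_force: 25.0
```

Call:
servo_tool:
  plan:
    - {"x": 0, "y": 0, "z": 1, "rx": 0, "ry": 0, "rz": 0}
    - {"x": 0, "y": 0, "z": 0, "rx": 0, "ry": 0, "rz": 0}
    - {"x": 0, "y": 0, "z": 0, "rx": 0, "ry": 0, "rz": 0}

```text
t: 6.42
tool_pos: [0.5184, 0.4031, 0.0274]
eef_rot: [-180.0, -0.0, -1.2]
contact_force: [-2.3, -1.4, 4.2]
grip_width: 0.0437
gripper_force: 25.0
```

Call:
servo_tool:
  plan:
    - {"x": 0, "y": 0, "z": 0, "rx": 0, "ry": 0, "rz": 0}
    - {"x": 0, "y": 0, "z": 0, "rx": 0, "ry": 0, "rz": 0}
    - {"x": 0, "y": 0, "z": 0, "rx": 0, "ry": 0, "rz": 0}
    - {"x": 0, "y": 0, "z": 0, "rx": 0, "ry": 0, "rz": 0}
    - {"x": 0, "y": 0, "z": 0, "rx": 0, "ry": 0, "rz": 0}
    - {"x": 0, "y": 0, "z": -10, "rx": 0, "ry": 0, "rz": 0}
    - {"x": 0, "y": 0, "z": -20, "rx": 0, "ry": 0, "rz": 0}
    - {"x": 0, "y": 0, "z": -30, "rx": 0, "ry": 0, "rz": 0}
    - {"x": 0, "y": 0, "z": -30, "rx": 0, "ry": 0, "rz": 0}
    - {"x": 0, "y": 0, "z": -33, "rx": 0, "ry": 0, "rz": 0}
    - {"x": 0, "y": 0, "z": 0, "rx": 0, "ry": 0, "rz": -0.0855}
  grip: -0.4

```text
t: 7.33
tool_pos: [0.5219, 0.4051, 0.1583]
eef_rot: [-179.7, -0.7, 3.7]
contact_force: [1.1, 0.6, 0.7]
grip_width: 0.0651
gripper_force: 0.0
```

Call:
servo_tool:
  plan:
    - {"x": -3.4, "y": 20, "z": 0, "rx": 0, "ry": 0, "rz": 0}
    - {"x": -3.4, "y": 35, "z": 0, "rx": 0, "ry": 0, "rz": 0}
    - {"x": -3.4, "y": 36.5, "z": 0, "rx": 0, "ry": 0, "rz": 0}
    - {"x": -3.4, "y": 36.5, "z": 0, "rx": 0, "ry": 0, "rz": 0}
    - {"x": -3.4, "y": 36.5, "z": 0, "rx": 0, "ry": 0, "rz": 0}
    - {"x": -3.4, "y": 36.5, "z": 0, "rx": 0, "ry": 0, "rz": 0}
    - {"x": -3.4, "y": 36.5, "z": 0, "rx": 0, "ry": 0, "rz": 0}
    - {"x": -3.4, "y": 36.5, "z": 0, "rx": 0, "ry": 0, "rz": 0}
    - {"x": -3.4, "y": 36.5, "z": 0, "rx": 0, "ry": 0, "rz": 0}
    - {"x": -3.4, "y": 36.5, "z": 0, "rx": 0, "ry": 0, "rz": 0}
    - {"x": -3.4, "y": 36.5, "z": 0, "rx": 0, "ry": 0, "rz": 0}
    - {"x": -3.4, "y": 36.5, "z": 0, "rx": 0, "ry": 0, "rz": 0}

```text
t: 8.33
tool_pos: [0.5047, -0.0204, 0.1505]
eef_rot: [180.0, -0.1, 3.7]
contact_force: [-0.8, -0.2, -0.8]
grip_width: 0.0647
gripper_force: 0.0
```

Call:
servo_tool:
  plan:
    - {"x": -3.4, "y": 36.5, "z": 0, "rx": 0, "ry": 0, "rz": 0}
    - {"x": -3.4, "y": 36.5, "z": 0, "rx": 0, "ry": 0, "rz": 0}
    - {"x": -3.4, "y": 36.5, "z": 0, "rx": 0, "ry": 0, "rz": 0}
    - {"x": -3.4, "y": 36.5, "z": 0, "rx": 0, "ry": 0, "rz": 0}
    - {"x": -3.4, "y": 36.5, "z": 0, "rx": 0, "ry": 0, "rz": 0}
    - {"x": -3.4, "y": 36.5, "z": 0, "rx": 0, "ry": 0, "rz": 0}
    - {"x": 0, "y": 0, "z": 20, "rx": 0, "ry": 0, "rz": 0}
    - {"x": 0, "y": 0, "z": 20, "rx": 0, "ry": 0, "rz": 0}
    - {"x": 0, "y": 0, "z": 0, "rx": 0, "ry": 0, "rz": 0}
    - {"x": 0, "y": 0, "z": 0, "rx": 0, "ry": 0, "rz": 0}
    - {"x": 0, "y": 0, "z": 0, "rx": 0, "ry": 0, "rz": 0}

```text
t: 9.25
tool_pos: [0.4992, -0.2386, 0.1107]
eef_rot: [180.0, -0.1, 3.7]
contact_force: [0.4, -0.2, 1.2]
grip_width: 0.0653
gripper_force: 0.0
```

Run:
```python
from h import *
q,_=capture("side"); 
a=cv2.resize(q[215:375,295:415],None,fx=3.3,fy=3.3,interpolation=cv2.INTER_CUBIC); b=cv2.resize(q[140:220,330:420],None,fx=4.5,fy=4.5,interpolation=cv2.INTER_CUBIC)
o=np.zeros((a.shape[0],a.shape[1]+b.shape[1],3),np.uint8); o[:,:a.shape[1]]=a; o[:b.shape[0],a.shape[1]:]=b; cv2.imwrite("pics/c2.png",o)
s=get_state(); print(s["tool_pos"],s["eef_rot"],s["grip_width"])
```

```text
[ 0.49945108 -0.23862966  0.11104023] [ 1.79920563e+02 -9.52430016e-02  3.75668092e+00] 0.06502704562204509
```

View pics/c2.png

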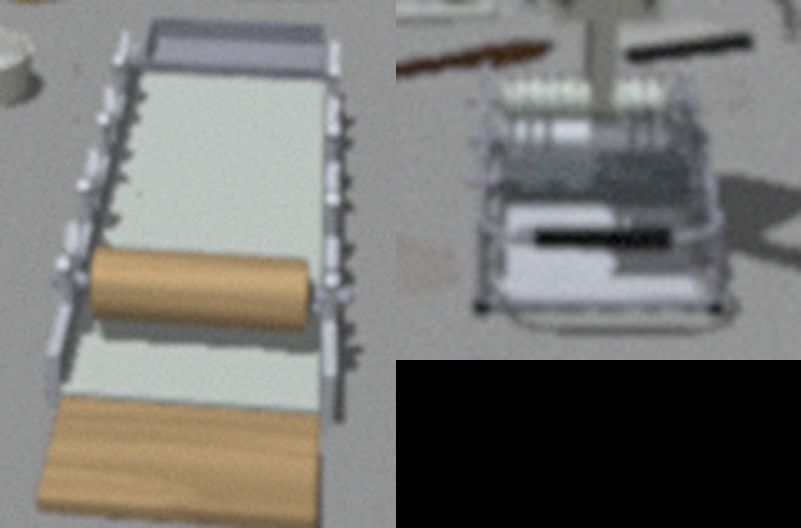

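The plain roller sits level in slot 1, its barrel at rows 245–330. The gripper stands over the ribbed roller, finger at column 602. Grasping it.

Call:
servo_tool:
  plan:
    - {"x": 0, "y": -0.5, "z": 20, "rx": 0, "ry": 0, "rz": 0}
    - {"x": 0, "y": 0, "z": 20, "rx": 0, "ry": 0, "rz": 0}
    - {"x": 0, "y": 0, "z": 20, "rx": 0, "ry": 0, "rz": 0}
    - {"x": 0, "y": 0, "z": 18, "rx": 0, "ry": 0, "rz": 0}
    - {"x": 0, "y": 0, "z": 0, "rx": 0, "ry": 0, "rz": 0}
    - {"x": 0, "y": 0, "z": 0, "rx": 0, "ry": 0, "rz": 0}
    - {"x": 0, "y": 0, "z": 0, "rx": 0, "ry": 0, "rz": 0}

```text
t: 9.88
tool_pos: [0.4997, -0.2385, 0.0332]
eef_rot: [179.9, -0.1, 3.8]
contact_force: [-0.2, 0.1, 0.2]
grip_width: 0.0655
gripper_force: 0.0
```

Call:
servo_tool:
  plan:
    - {"x": 0, "y": 0, "z": 0, "rx": 0, "ry": 0, "rz": 0}
    - {"x": 0, "y": 0, "z": 0, "rx": 0, "ry": 0, "rz": 0}
    - {"x": 0, "y": 0, "z": 0, "rx": 0, "ry": 0, "rz": 0}
    - {"x": 0, "y": 0, "z": 0, "rx": 0, "ry": 0, "rz": 0}
    - {"x": 0, "y": 0, "z": 0, "rx": 0, "ry": 0, "rz": 0}
    - {"x": 0, "y": 0, "z": 0, "rx": 0, "ry": 0, "rz": 0}
    - {"x": 0, "y": 0, "z": 0, "rx": 0, "ry": 0, "rz": 0}
  grip: 1
  force: 25

```text
t: 10.47
tool_pos: [0.4988, -0.2383, 0.0319]
eef_rot: [180.0, -0.0, 3.7]
contact_force: [-0.6, -0.3, 2.8]
grip_width: 0.0387
gripper_force: 25.0
```

Call:
servo_tool:
  plan:
    - {"x": 0, "y": 0, "z": -10, "rx": 0, "ry": 0, "rz": 0}
    - {"x": 0, "y": 0, "z": -20, "rx": 0, "ry": 0, "rz": 0}
    - {"x": 0, "y": 0, "z": -30, "rx": 0, "ry": 0, "rz": 0}
    - {"x": 0, "y": 0, "z": -30, "rx": 0, "ry": 0, "rz": 0}
    - {"x": 0, "y": 0, "z": -30, "rx": 0, "ry": 0, "rz": 0.0855}
    - {"x": 0.5, "y": -20, "z": 0, "rx": 0, "ry": 0, "rz": 0}
    - {"x": 0.5, "y": -35, "z": 0, "rx": 0, "ry": 0, "rz": 0}
    - {"x": 0.5, "y": -37, "z": 0, "rx": 0, "ry": 0, "rz": 0}
    - {"x": 0.5, "y": -37, "z": 0, "rx": 0, "ry": 0, "rz": 0}
    - {"x": 0.5, "y": -37, "z": 0, "rx": 0, "ry": 0, "rz": 0}
    - {"x": 0.5, "y": -37, "z": 0, "rx": 0, "ry": 0, "rz": 0}
    - {"x": 0.5, "y": -37, "z": 0, "rx": 0, "ry": 0, "rz": 0}

```text
t: 11.47
tool_pos: [0.5061, 0.0036, 0.1515]
eef_rot: [-180.0, 0.1, -1.2]
contact_force: [0.3, -1.4, -3.1]
grip_width: 0.0386
gripper_force: 25.0
```

Call:
servo_tool:
  plan:
    - {"x": 0.5, "y": -37, "z": 0, "rx": 0, "ry": 0, "rz": 0}
    - {"x": 0.5, "y": -37, "z": 0, "rx": 0, "ry": 0, "rz": 0}
    - {"x": 0.5, "y": -37, "z": 0, "rx": 0, "ry": 0, "rz": 0}
    - {"x": 0.5, "y": -37, "z": 0, "rx": 0, "ry": 0, "rz": 0}
    - {"x": 0.5, "y": -37, "z": 0, "rx": 0, "ry": 0, "rz": 0}
    - {"x": 0.5, "y": -37, "z": 0, "rx": 0, "ry": 0, "rz": 0}
    - {"x": 0.5, "y": -37, "z": 0, "rx": 0, "ry": 0, "rz": 0}
    - {"x": 0, "y": -37, "z": 0, "rx": 0, "ry": 0, "rz": 0}
    - {"x": 0, "y": -21, "z": 0, "rx": 0, "ry": 0, "rz": 0}
    - {"x": 0, "y": 0, "z": 0, "rx": 0, "ry": 0, "rz": 0}
    - {"x": 0, "y": 0, "z": 0, "rx": 0, "ry": 0, "rz": 0}
    - {"x": 0, "y": 0, "z": 0, "rx": 0, "ry": 0, "rz": 0}

```text
t: 12.47
tool_pos: [0.5164, 0.3179, 0.151]
eef_rot: [179.9, 0.1, -1.2]
contact_force: [0.2, -0.6, -3.8]
grip_width: 0.0385
gripper_force: 25.0
```

Call:
servo_tool:
  plan:
    - {"x": 0, "y": -1, "z": 20, "rx": 0, "ry": 0, "rz": 0}
    - {"x": 0, "y": 0, "z": 30, "rx": 0, "ry": 0, "rz": 0}
    - {"x": 0, "y": 0, "z": 25, "rx": 0, "ry": 0, "rz": 0}
    - {"x": 0, "y": 0, "z": 15, "rx": 0, "ry": 0, "rz": 0}
    - {"x": 0, "y": 0, "z": 8, "rx": 0, "ry": 0, "rz": 0}
    - {"x": 0, "y": 0, "z": 5, "rx": 0, "ry": 0, "rz": 0}
    - {"x": 0, "y": 0, "z": 5, "rx": 0, "ry": 0, "rz": 0}
    - {"x": 0, "y": 0, "z": 4, "rx": 0, "ry": 0, "rz": 0}
    - {"x": 0, "y": 0, "z": 0, "rx": 0, "ry": 0, "rz": 0}

```text
t: 13.22
tool_pos: [0.5174, 0.3194, 0.0397]
eef_rot: [-180.0, -0.0, -1.2]
contact_force: [-0.7, -0.7, -3.4]
grip_width: 0.0384
gripper_force: 25.0
```

Call:
servo_tool:
  plan:
    - {"x": 0, "y": 0, "z": 4, "rx": 0, "ry": 0, "rz": 0}
    - {"x": 0, "y": 0, "z": 4, "rx": 0, "ry": 0, "rz": 0}
    - {"x": 0, "y": 0, "z": 3, "rx": 0, "ry": 0, "rz": 0}
    - {"x": 0, "y": 0, "z": 2, "rx": 0, "ry": 0, "rz": 0}
    - {"x": 0, "y": 0, "z": 0, "rx": 0, "ry": 0, "rz": 0}
    - {"x": 0, "y": 0, "z": 0, "rx": 0, "ry": 0, "rz": 0}

```text
t: 13.72
tool_pos: [0.5171, 0.3197, 0.0264]
eef_rot: [180.0, 0.0, -1.2]
contact_force: [-0.4, 0.4, -3.2]
grip_width: 0.0383
gripper_force: 25.0
```

Call:
servo_tool:
  plan:
    - {"x": 0, "y": 0, "z": 1, "rx": 0, "ry": 0, "rz": 0}
    - {"x": 0, "y": 0, "z": 0, "rx": 0, "ry": 0, "rz": 0}
    - {"x": 0, "y": 0, "z": 0, "rx": 0, "ry": 0, "rz": 0}

```text
t: 13.97
tool_pos: [0.5172, 0.3198, 0.0262]
eef_rot: [-180.0, -0.0, -1.2]
contact_force: [-3.2, -1.6, 3.1]
grip_width: 0.0388
gripper_force: 25.0
```

Call:
servo_tool:
  plan:
    - {"x": 0, "y": 0, "z": 0, "rx": 0, "ry": 0, "rz": 0}
    - {"x": 0, "y": 0, "z": 0, "rx": 0, "ry": 0, "rz": 0}
    - {"x": 0, "y": 0, "z": 0, "rx": 0, "ry": 0, "rz": 0}
    - {"x": 0, "y": 0, "z": 0, "rx": 0, "ry": 0, "rz": 0}
    - {"x": 0, "y": 0, "z": 0, "rx": 0, "ry": 0, "rz": 0}
    - {"x": 0, "y": 0, "z": -10, "rx": 0, "ry": 0, "rz": 0}
    - {"x": 0, "y": 0, "z": -20, "rx": 0, "ry": 0, "rz": 0}
    - {"x": 0, "y": 0, "z": -30, "rx": 0, "ry": 0, "rz": 0}
    - {"x": 0, "y": 0, "z": -30, "rx": 0, "ry": 0, "rz": 0}
    - {"x": 0, "y": 0, "z": -33, "rx": 0, "ry": 0, "rz": 0}
    - {"x": 0, "y": 0, "z": 0, "rx": 0, "ry": 0, "rz": -0.0855}
  grip: -0.4

```text
t: 14.88
tool_pos: [0.521, 0.3213, 0.1568]
eef_rot: [-179.8, -0.7, 3.7]
contact_force: [1.0, 0.0, 0.8]
grip_width: 0.0649
gripper_force: 0.0
```

Call:
servo_tool:
  plan:
    - {"x": -3, "y": 20, "z": 0, "rx": 0, "ry": 0, "rz": 0}
    - {"x": -3, "y": 35, "z": 0, "rx": 0, "ry": 0, "rz": 0}
    - {"x": -3, "y": 36.5, "z": 0, "rx": 0, "ry": 0, "rz": 0}
    - {"x": -3, "y": 36.5, "z": 0, "rx": 0, "ry": 0, "rz": 0}
    - {"x": -3, "y": 36.5, "z": 0, "rx": 0, "ry": 0, "rz": 0}
    - {"x": -3, "y": 36.5, "z": 0, "rx": 0, "ry": 0, "rz": 0}
    - {"x": -3, "y": 36.5, "z": 0, "rx": 0, "ry": 0, "rz": 0}
    - {"x": -3, "y": 36.5, "z": 0, "rx": 0, "ry": 0, "rz": 0}
    - {"x": -3, "y": 36.5, "z": 0, "rx": 0, "ry": 0, "rz": 0}
    - {"x": -3, "y": 36.5, "z": 0, "rx": 0, "ry": 0, "rz": 0}
    - {"x": -3, "y": 36.5, "z": 0, "rx": 0, "ry": 0, "rz": 0}
    - {"x": -3, "y": 36.5, "z": 0, "rx": 0, "ry": 0, "rz": 0}

```text
t: 15.88
tool_pos: [0.5083, -0.1036, 0.1495]
eef_rot: [180.0, -0.1, 3.7]
contact_force: [0.2, 0.3, 0.1]
grip_width: 0.065
gripper_force: 0.0
```

Call:
servo_tool:
  plan:
    - {"x": -3, "y": 36.5, "z": 0, "rx": 0, "ry": 0, "rz": 0}
    - {"x": -3, "y": 36.5, "z": 0, "rx": 0, "ry": 0, "rz": 0}
    - {"x": -3, "y": 36.5, "z": 0, "rx": 0, "ry": 0, "rz": 0}
    - {"x": -3, "y": 36.5, "z": 0, "rx": 0, "ry": 0, "rz": 0}
    - {"x": -3, "y": 36.5, "z": 0, "rx": 0, "ry": 0, "rz": 0}
    - {"x": -2, "y": 36.5, "z": 0, "rx": 0, "ry": 0, "rz": 0}
    - {"x": 0, "y": 0, "z": 20, "rx": 0, "ry": 0, "rz": 0}
    - {"x": 0, "y": 0, "z": 20, "rx": 0, "ry": 0, "rz": 0}
    - {"x": 0, "y": 0, "z": 0, "rx": 0, "ry": 0, "rz": 0}
    - {"x": 0, "y": 0, "z": 0, "rx": 0, "ry": 0, "rz": 0}
    - {"x": 0, "y": 0, "z": 0, "rx": 0, "ry": 0, "rz": 0}

```text
t: 16.8
tool_pos: [0.5061, -0.3215, 0.1098]
eef_rot: [180.0, -0.1, 3.7]
contact_force: [-0.1, 0.0, 0.2]
grip_width: 0.065
gripper_force: 0.0
```

Run:
```python
from h import *
q,_=capture("side"); 
a=cv2.resize(q[215:375,295:415],None,fx=3.3,fy=3.3,interpolation=cv2.INTER_CUBIC); b=cv2.resize(q[140:220,330:420],None,fx=4.5,fy=4.5,interpolation=cv2.INTER_CUBIC)
o=np.zeros((a.shape[0],a.shape[1]+b.shape[1],3),np.uint8); o[:,:a.shape[1]]=a; o[:b.shape[0],a.shape[1]:]=b; cv2.imwrite("pics/c3.png",o)
s=get_state(); print(s["tool_pos"],s["eef_rot"],s["grip_width"])
```

```text
[ 0.5064262  -0.32156024  0.1101697 ] [ 1.79905933e+02 -8.88734398e-02  3.75525729e+00] 0.06539026102452984
```

View pics/c3.png

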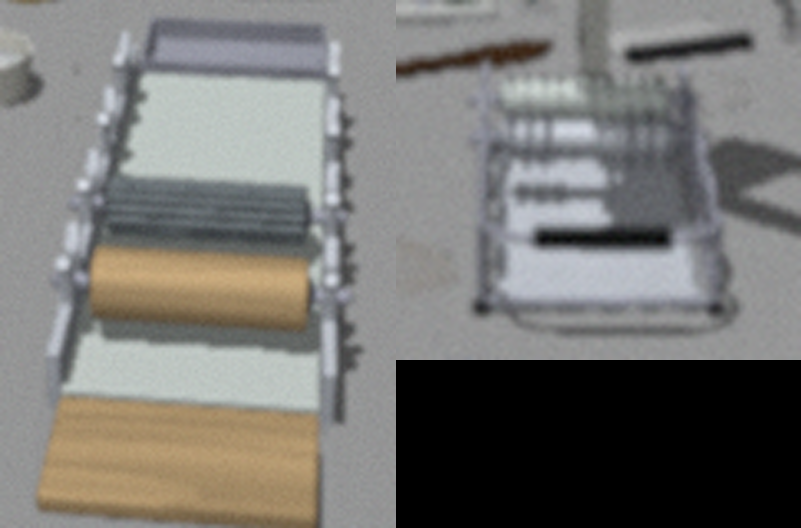

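The ribbed roller is home in slot 2 (rows 178–245). The finger, at column 595, is over the disc roller's bare hub. Grasping it.

Call:
servo_tool:
  plan:
    - {"x": 0, "y": 0, "z": 20, "rx": 0, "ry": 0, "rz": 0}
    - {"x": 0, "y": 0, "z": 20, "rx": 0, "ry": 0, "rz": 0}
    - {"x": 0, "y": 0, "z": 20, "rx": 0, "ry": 0, "rz": 0}
    - {"x": 0, "y": 0, "z": 18, "rx": 0, "ry": 0, "rz": 0}
    - {"x": 0, "y": 0, "z": 0, "rx": 0, "ry": 0, "rz": 0}
    - {"x": 0, "y": 0, "z": 0, "rx": 0, "ry": 0, "rz": 0}
    - {"x": 0, "y": 0, "z": 0, "rx": 0, "ry": 0, "rz": 0}

```text
t: 17.43
tool_pos: [0.5067, -0.322, 0.0324]
eef_rot: [179.9, -0.1, 3.7]
contact_force: [0.2, -0.7, -0.5]
grip_width: 0.0651
gripper_force: 0.0
```

Call:
servo_tool:
  plan:
    - {"x": 0, "y": 0, "z": 0, "rx": 0, "ry": 0, "rz": 0}
    - {"x": 0, "y": 0, "z": 0, "rx": 0, "ry": 0, "rz": 0}
    - {"x": 0, "y": 0, "z": 0, "rx": 0, "ry": 0, "rz": 0}
    - {"x": 0, "y": 0, "z": 0, "rx": 0, "ry": 0, "rz": 0}
    - {"x": 0, "y": 0, "z": 0, "rx": 0, "ry": 0, "rz": 0}
    - {"x": 0, "y": 0, "z": 0, "rx": 0, "ry": 0, "rz": 0}
    - {"x": 0, "y": 0, "z": 0, "rx": 0, "ry": 0, "rz": 0}
    - {"x": 0, "y": 0, "z": 0, "rx": 0, "ry": 0, "rz": 0}
    - {"x": 0, "y": 0, "z": 0, "rx": 0, "ry": 0, "rz": 0}
  grip: 1
  force: 25

```text
t: 18.18
tool_pos: [0.5056, -0.3215, 0.0306]
eef_rot: [-180.0, 0.0, 3.7]
contact_force: [-0.6, -0.7, 0.9]
grip_width: 0.0255
gripper_force: 25.0
```

Call:
servo_tool:
  plan:
    - {"x": 0, "y": 0, "z": -10, "rx": 0, "ry": 0, "rz": 0}
    - {"x": 0, "y": 0, "z": -20, "rx": 0, "ry": 0, "rz": 0}
    - {"x": 0, "y": 0, "z": -30, "rx": 0, "ry": 0, "rz": 0}
    - {"x": 0, "y": 0, "z": -30, "rx": 0, "ry": 0, "rz": 0}
    - {"x": 0, "y": 0, "z": -30, "rx": 0, "ry": 0, "rz": 0.0855}
    - {"x": 0, "y": -20, "z": 0, "rx": 0, "ry": 0, "rz": 0}
    - {"x": 0, "y": -35, "z": 0, "rx": 0, "ry": 0, "rz": 0}
    - {"x": 0, "y": -37, "z": 0, "rx": 0, "ry": 0, "rz": 0}
    - {"x": 0, "y": -37, "z": 0, "rx": 0, "ry": 0, "rz": 0}
    - {"x": 0, "y": -37, "z": 0, "rx": 0, "ry": 0, "rz": 0}
    - {"x": 0, "y": -37, "z": 0, "rx": 0, "ry": 0, "rz": 0}
    - {"x": 0, "y": -37, "z": 0, "rx": 0, "ry": 0, "rz": 0}

```text
t: 19.18
tool_pos: [0.5098, -0.0796, 0.1507]
eef_rot: [-180.0, 0.0, -1.2]
contact_force: [0.4, 0.7, -2.7]
grip_width: 0.0253
gripper_force: 25.0
```

Call:
servo_tool:
  plan:
    - {"x": 0, "y": -37, "z": 0, "rx": 0, "ry": 0, "rz": 0}
    - {"x": 0, "y": -37, "z": 0, "rx": 0, "ry": 0, "rz": 0}
    - {"x": 0, "y": -37, "z": 0, "rx": 0, "ry": 0, "rz": 0}
    - {"x": 0, "y": -37, "z": 0, "rx": 0, "ry": 0, "rz": 0}
    - {"x": 0, "y": -37, "z": 0, "rx": 0, "ry": 0, "rz": 0}
    - {"x": 0, "y": -37, "z": 0, "rx": 0, "ry": 0, "rz": 0}
    - {"x": 0, "y": -37, "z": 0, "rx": 0, "ry": 0, "rz": 0}
    - {"x": 0, "y": -37, "z": 0, "rx": 0, "ry": 0, "rz": 0}
    - {"x": 0, "y": -21, "z": 0, "rx": 0, "ry": 0, "rz": 0}
    - {"x": 0, "y": 0, "z": 0, "rx": 0, "ry": 0, "rz": 0}
    - {"x": 0, "y": 0, "z": 0, "rx": 0, "ry": 0, "rz": 0}
    - {"x": 0, "y": 0, "z": 0, "rx": 0, "ry": 0, "rz": 0}

```text
t: 20.18
tool_pos: [0.5167, 0.2349, 0.1503]
eef_rot: [180.0, 0.1, -1.2]
contact_force: [-0.6, -0.8, -4.8]
grip_width: 0.0251
gripper_force: 25.0
```

Call:
servo_tool:
  plan:
    - {"x": -1, "y": -1, "z": 20, "rx": 0, "ry": 0, "rz": 0}
    - {"x": 0, "y": 0, "z": 30, "rx": 0, "ry": 0, "rz": 0}
    - {"x": 0, "y": 0, "z": 25, "rx": 0, "ry": 0, "rz": 0}
    - {"x": 0, "y": 0, "z": 15, "rx": 0, "ry": 0, "rz": 0}
    - {"x": 0, "y": 0, "z": 8, "rx": 0, "ry": 0, "rz": 0}
    - {"x": 0, "y": 0, "z": 5, "rx": 0, "ry": 0, "rz": 0}
    - {"x": 0, "y": 0, "z": 5, "rx": 0, "ry": 0, "rz": 0}
    - {"x": 0, "y": 0, "z": 4, "rx": 0, "ry": 0, "rz": 0}
    - {"x": 0, "y": 0, "z": 0, "rx": 0, "ry": 0, "rz": 0}

```text
t: 20.93
tool_pos: [0.5167, 0.2358, 0.0387]
eef_rot: [180.0, -0.0, -1.2]
contact_force: [1.0, -3.3, -4.6]
grip_width: 0.0254
gripper_force: 25.0
```

Call:
servo_tool:
  plan:
    - {"x": 0, "y": 0, "z": 4, "rx": 0, "ry": 0, "rz": 0}
    - {"x": 0, "y": 0, "z": 4, "rx": 0, "ry": 0, "rz": 0}
    - {"x": 0, "y": 0, "z": 3, "rx": 0, "ry": 0, "rz": 0}
    - {"x": 0, "y": 0, "z": 2, "rx": 0, "ry": 0, "rz": 0}
    - {"x": 0, "y": 0, "z": 0, "rx": 0, "ry": 0, "rz": 0}
    - {"x": 0, "y": 0, "z": 0, "rx": 0, "ry": 0, "rz": 0}

```text
t: 21.43
tool_pos: [0.5167, 0.2359, 0.0257]
eef_rot: [180.0, -0.1, -1.2]
contact_force: [0.7, -5.1, -4.4]
grip_width: 0.0249
gripper_force: 25.0
```

Call:
servo_tool:
  plan:
    - {"x": 0, "y": 0, "z": 1, "rx": 0, "ry": 0, "rz": 0}
    - {"x": 0, "y": 0, "z": 0, "rx": 0, "ry": 0, "rz": 0}
    - {"x": 0, "y": 0, "z": 0, "rx": 0, "ry": 0, "rz": 0}

```text
t: 21.68
tool_pos: [0.5167, 0.2359, 0.0249]
eef_rot: [180.0, -0.1, -1.2]
contact_force: [-0.0, -5.3, -3.2]
grip_width: 0.0253
gripper_force: 25.0
```

Call:
servo_tool:
  plan:
    - {"x": 0, "y": 1.5, "z": 0, "rx": 0, "ry": 0, "rz": 0}
    - {"x": 0, "y": 0, "z": 1, "rx": 0, "ry": 0, "rz": 0}
    - {"x": 0, "y": 0, "z": 0, "rx": 0, "ry": 0, "rz": 0}
    - {"x": 0, "y": 0, "z": 0, "rx": 0, "ry": 0, "rz": 0}

```text
t: 22.02
tool_pos: [0.5167, 0.2353, 0.0247]
eef_rot: [-180.0, -0.1, -1.2]
contact_force: [-0.8, -2.1, 5.5]
grip_width: 0.0252
gripper_force: 25.0
```

Call:
servo_tool:
  plan:
    - {"x": 0, "y": 0, "z": 0, "rx": 0, "ry": 0, "rz": 0}
    - {"x": 0, "y": 0, "z": 0, "rx": 0, "ry": 0, "rz": 0}
    - {"x": 0, "y": 0, "z": 0, "rx": 0, "ry": 0, "rz": 0}
    - {"x": 0, "y": 0, "z": 0, "rx": 0, "ry": 0, "rz": 0}
    - {"x": 0, "y": 0, "z": 0, "rx": 0, "ry": 0, "rz": 0}
    - {"x": 0, "y": 0, "z": 0, "rx": 0, "ry": 0, "rz": 0}
    - {"x": 0, "y": 0, "z": -10, "rx": 0, "ry": 0, "rz": 0}
    - {"x": 0, "y": 0, "z": -20, "rx": 0, "ry": 0, "rz": 0}
    - {"x": 0, "y": 0, "z": -30, "rx": 0, "ry": 0, "rz": 0}
    - {"x": 0, "y": 0, "z": -30, "rx": 0, "ry": 0, "rz": 0}
    - {"x": 0, "y": 0, "z": -35, "rx": 0, "ry": 0, "rz": 0}
    - {"x": 0, "y": 0, "z": 0, "rx": 0, "ry": 0, "rz": -0.0855}
  grip: -0.4

```text
t: 23.02
tool_pos: [0.5202, 0.2361, 0.1566]
eef_rot: [-179.9, -0.7, 3.7]
contact_force: [1.4, 0.3, 0.4]
grip_width: 0.065
gripper_force: 0.0
```

Call:
servo_tool:
  plan:
    - {"x": -2.6, "y": 20, "z": 0, "rx": 0, "ry": 0, "rz": 0}
    - {"x": -2.6, "y": 35, "z": 0, "rx": 0, "ry": 0, "rz": 0}
    - {"x": -2.6, "y": 36.5, "z": 0, "rx": 0, "ry": 0, "rz": 0}
    - {"x": -2.6, "y": 36.5, "z": 0, "rx": 0, "ry": 0, "rz": 0}
    - {"x": -2.6, "y": 36.5, "z": 0, "rx": 0, "ry": 0, "rz": 0}
    - {"x": -2.6, "y": 36.5, "z": 0, "rx": 0, "ry": 0, "rz": 0}
    - {"x": -2.6, "y": 36.5, "z": 0, "rx": 0, "ry": 0, "rz": 0}
    - {"x": -2.6, "y": 36.5, "z": 0, "rx": 0, "ry": 0, "rz": 0}
    - {"x": -2.6, "y": 36.5, "z": 0, "rx": 0, "ry": 0, "rz": 0}
    - {"x": -2.6, "y": 36.5, "z": 0, "rx": 0, "ry": 0, "rz": 0}
    - {"x": -2.6, "y": 36.5, "z": 0, "rx": 0, "ry": 0, "rz": 0}
    - {"x": -2.6, "y": 36.5, "z": 0, "rx": 0, "ry": 0, "rz": 0}

```text
t: 24.02
tool_pos: [0.5119, -0.188, 0.1494]
eef_rot: [180.0, -0.0, 3.7]
contact_force: [0.6, 0.6, 0.1]
grip_width: 0.065
gripper_force: 0.0
```

Call:
servo_tool:
  plan:
    - {"x": -2.6, "y": 36.5, "z": 0, "rx": 0, "ry": 0, "rz": 0}
    - {"x": -2.6, "y": 36.5, "z": 0, "rx": 0, "ry": 0, "rz": 0}
    - {"x": -2.6, "y": 36.5, "z": 0, "rx": 0, "ry": 0, "rz": 0}
    - {"x": -2.6, "y": 36.5, "z": 0, "rx": 0, "ry": 0, "rz": 0}
    - {"x": -2.6, "y": 36.5, "z": 0, "rx": 0, "ry": 0, "rz": 0}
    - {"x": -2.6, "y": 36.5, "z": 0, "rx": 0, "ry": 0, "rz": 0}
    - {"x": 0, "y": 0, "z": 20, "rx": 0, "ry": 0, "rz": 0}
    - {"x": 0, "y": 0, "z": 20, "rx": 0, "ry": 0, "rz": 0}
    - {"x": 0, "y": 0, "z": 0, "rx": 0, "ry": 0, "rz": 0}
    - {"x": 0, "y": 0, "z": 0, "rx": 0, "ry": 0, "rz": 0}
    - {"x": 0, "y": 0, "z": 0, "rx": 0, "ry": 0, "rz": 0}

```text
t: 24.93
tool_pos: [0.5113, -0.4057, 0.1098]
eef_rot: [180.0, -0.0, 3.7]
contact_force: [-1.2, 0.6, 0.1]
grip_width: 0.065
gripper_force: 0.0
```

Run:
```python
from h import *
q,_=capture("side"); 
a=cv2.resize(q[215:375,295:415],None,fx=3.3,fy=3.3,interpolation=cv2.INTER_CUBIC); b=cv2.resize(q[140:220,330:420],None,fx=4.5,fy=4.5,interpolation=cv2.INTER_CUBIC)
o=np.zeros((a.shape[0],a.shape[1]+b.shape[1],3),np.uint8); o[:,:a.shape[1]]=a; o[:b.shape[0],a.shape[1]:]=b; cv2.imwrite("pics/c4.png",o)
s=get_state(); print(s["tool_pos"],s["eef_rot"],s["grip_width"])
```

```text
[ 0.51158829 -0.4058849   0.11028022] [ 1.79900080e+02 -8.22078316e-02  3.75048268e+00] 0.06526993859015028
```

View pics/c4.png

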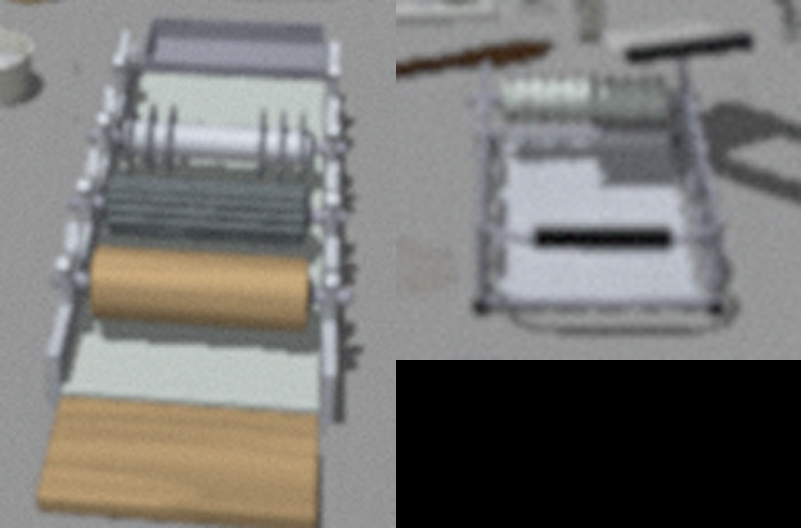

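The disc roller is home in slot 3 (row 138). The gripper is at column 590 over the spiked roller, which spans 500–672. Grasping it.

Call:
servo_tool:
  plan:
    - {"x": 0, "y": -0.5, "z": 20, "rx": 0, "ry": 0, "rz": 0}
    - {"x": 0, "y": 0, "z": 20, "rx": 0, "ry": 0, "rz": 0}
    - {"x": 0, "y": 0, "z": 20, "rx": 0, "ry": 0, "rz": 0}
    - {"x": 0, "y": 0, "z": 17, "rx": 0, "ry": 0, "rz": 0}
    - {"x": 0, "y": 0, "z": 0, "rx": 0, "ry": 0, "rz": 0}
    - {"x": 0, "y": 0, "z": 0, "rx": 0, "ry": 0, "rz": 0}
    - {"x": 0, "y": 0, "z": 0, "rx": 0, "ry": 0, "rz": 0}

```text
t: 25.57
tool_pos: [0.5119, -0.4059, 0.0336]
eef_rot: [179.9, -0.1, 3.7]
contact_force: [0.9, -0.9, -0.4]
grip_width: 0.065
gripper_force: 0.0
```

Call:
servo_tool:
  plan:
    - {"x": 0, "y": 0, "z": 0, "rx": 0, "ry": 0, "rz": 0}
    - {"x": 0, "y": 0, "z": 0, "rx": 0, "ry": 0, "rz": 0}
    - {"x": 0, "y": 0, "z": 0, "rx": 0, "ry": 0, "rz": 0}
    - {"x": 0, "y": 0, "z": 0, "rx": 0, "ry": 0, "rz": 0}
    - {"x": 0, "y": 0, "z": 0, "rx": 0, "ry": 0, "rz": 0}
    - {"x": 0, "y": 0, "z": 0, "rx": 0, "ry": 0, "rz": 0}
    - {"x": 0, "y": 0, "z": 0, "rx": 0, "ry": 0, "rz": 0}
    - {"x": 0, "y": 0, "z": 0, "rx": 0, "ry": 0, "rz": 0}
  grip: 1
  force: 25

```text
t: 26.23
tool_pos: [0.511, -0.4055, 0.0321]
eef_rot: [180.0, -0.0, 3.7]
contact_force: [-0.7, -0.1, 5.7]
grip_width: 0.0427
gripper_force: 25.0
```

Call:
servo_tool:
  plan:
    - {"x": 0, "y": 0, "z": -10, "rx": 0, "ry": 0, "rz": 0}
    - {"x": 0, "y": 0, "z": -20, "rx": 0, "ry": 0, "rz": 0}
    - {"x": 0, "y": 0, "z": -30, "rx": 0, "ry": 0, "rz": 0}
    - {"x": 0, "y": 0, "z": -30, "rx": 0, "ry": 0, "rz": 0}
    - {"x": 0, "y": 0, "z": -30, "rx": 0, "ry": 0, "rz": 0.0855}
    - {"x": -0.6, "y": -20, "z": 0, "rx": 0, "ry": 0, "rz": 0}
    - {"x": -0.6, "y": -35, "z": 0, "rx": 0, "ry": 0, "rz": 0}
    - {"x": -0.6, "y": -37, "z": 0, "rx": 0, "ry": 0, "rz": 0}
    - {"x": -0.6, "y": -37, "z": 0, "rx": 0, "ry": 0, "rz": 0}
    - {"x": -0.6, "y": -37, "z": 0, "rx": 0, "ry": 0, "rz": 0}
    - {"x": -0.6, "y": -37, "z": 0, "rx": 0, "ry": 0, "rz": 0}
    - {"x": -0.6, "y": -37, "z": 0, "rx": 0, "ry": 0, "rz": 0}

```text
t: 27.23
tool_pos: [0.5106, -0.1632, 0.1512]
eef_rot: [-180.0, 0.1, -1.2]
contact_force: [1.1, 0.1, -2.3]
grip_width: 0.0428
gripper_force: 25.0
```

Call:
servo_tool:
  plan:
    - {"x": -0.6, "y": -37, "z": 0, "rx": 0, "ry": 0, "rz": 0}
    - {"x": -0.6, "y": -37, "z": 0, "rx": 0, "ry": 0, "rz": 0}
    - {"x": -0.6, "y": -37, "z": 0, "rx": 0, "ry": 0, "rz": 0}
    - {"x": -0.6, "y": -37, "z": 0, "rx": 0, "ry": 0, "rz": 0}
    - {"x": -0.6, "y": -37, "z": 0, "rx": 0, "ry": 0, "rz": 0}
    - {"x": -0.6, "y": -37, "z": 0, "rx": 0, "ry": 0, "rz": 0}
    - {"x": -0.6, "y": -37, "z": 0, "rx": 0, "ry": 0, "rz": 0}
    - {"x": 0, "y": -37, "z": 0, "rx": 0, "ry": 0, "rz": 0}
    - {"x": 0, "y": -20, "z": 0, "rx": 0, "ry": 0, "rz": 0}
    - {"x": 0, "y": 0, "z": 0, "rx": 0, "ry": 0, "rz": 0}
    - {"x": 0, "y": 0, "z": 0, "rx": 0, "ry": 0, "rz": 0}
    - {"x": 0, "y": 0, "z": 0, "rx": 0, "ry": 0, "rz": 0}

```text
t: 28.23
tool_pos: [0.5134, 0.1504, 0.1512]
eef_rot: [180.0, 0.1, -1.2]
contact_force: [0.1, 0.4, -2.6]
grip_width: 0.0423
gripper_force: 25.0
```

Call:
servo_tool:
  plan:
    - {"x": 0, "y": 0, "z": 20, "rx": 0, "ry": 0, "rz": 0}
    - {"x": 0, "y": 0, "z": 30, "rx": 0, "ry": 0, "rz": 0}
    - {"x": 0, "y": 0, "z": 25, "rx": 0, "ry": 0, "rz": 0}
    - {"x": 0, "y": 0, "z": 15, "rx": 0, "ry": 0, "rz": 0}
    - {"x": 0, "y": 0, "z": 8, "rx": 0, "ry": 0, "rz": 0}
    - {"x": 0, "y": 0, "z": 5, "rx": 0, "ry": 0, "rz": 0}
    - {"x": 0, "y": 0, "z": 5, "rx": 0, "ry": 0, "rz": 0}
    - {"x": 0, "y": 0, "z": 4, "rx": 0, "ry": 0, "rz": 0}
    - {"x": 0, "y": 0, "z": 0, "rx": 0, "ry": 0, "rz": 0}

```text
t: 28.98
tool_pos: [0.5142, 0.1505, 0.0396]
eef_rot: [180.0, -0.0, -1.2]
contact_force: [-0.2, -0.3, -1.6]
grip_width: 0.0422
gripper_force: 25.0
```

Call:
servo_tool:
  plan:
    - {"x": 0, "y": 0, "z": 4, "rx": 0, "ry": 0, "rz": 0}
    - {"x": 0, "y": 0, "z": 4, "rx": 0, "ry": 0, "rz": 0}
    - {"x": 0, "y": 0, "z": 3, "rx": 0, "ry": 0, "rz": 0}
    - {"x": 0, "y": 0, "z": 2, "rx": 0, "ry": 0, "rz": 0}
    - {"x": 0, "y": 0, "z": 0, "rx": 0, "ry": 0, "rz": 0}
    - {"x": 0, "y": 0, "z": 0, "rx": 0, "ry": 0, "rz": 0}

```text
t: 29.48
tool_pos: [0.5139, 0.1509, 0.0266]
eef_rot: [-180.0, -0.0, -1.2]
contact_force: [-0.1, 0.2, -2.2]
grip_width: 0.0427
gripper_force: 25.0
```

Call:
servo_tool:
  plan:
    - {"x": 0, "y": 0, "z": 1, "rx": 0, "ry": 0, "rz": 0}
    - {"x": 0, "y": 0, "z": 0, "rx": 0, "ry": 0, "rz": 0}
    - {"x": 0, "y": 0, "z": 0, "rx": 0, "ry": 0, "rz": 0}

```text
t: 29.73
tool_pos: [0.514, 0.1509, 0.0264]
eef_rot: [-180.0, -0.0, -1.2]
contact_force: [-3.2, -0.7, 5.9]
grip_width: 0.0426
gripper_force: 25.0
```

Call:
servo_tool:
  plan:
    - {"x": 0, "y": 0, "z": 0, "rx": 0, "ry": 0, "rz": 0}
    - {"x": 0, "y": 0, "z": 0, "rx": 0, "ry": 0, "rz": 0}
    - {"x": 0, "y": 0, "z": 0, "rx": 0, "ry": 0, "rz": 0}
    - {"x": 0, "y": 0, "z": 0, "rx": 0, "ry": 0, "rz": 0}
    - {"x": 0, "y": 0, "z": 0, "rx": 0, "ry": 0, "rz": 0}
    - {"x": 0, "y": 0, "z": 0, "rx": 0, "ry": 0, "rz": 0}
    - {"x": 0, "y": 0, "z": -10, "rx": 0, "ry": 0, "rz": 0}
    - {"x": 0, "y": 0, "z": -20, "rx": 0, "ry": 0, "rz": 0}
    - {"x": 0, "y": 0, "z": -30, "rx": 0, "ry": 0, "rz": 0}
    - {"x": 0, "y": 0, "z": -30, "rx": 0, "ry": 0, "rz": 0}
    - {"x": 0, "y": 0, "z": -35, "rx": 0, "ry": 0, "rz": 0}
  grip: -0.4

```text
t: 30.65
tool_pos: [0.5129, 0.1508, 0.1516]
eef_rot: [180.0, 0.1, -1.2]
contact_force: [0.7, 0.9, 0.6]
grip_width: 0.0652
gripper_force: 0.0
```

Call:
servo_tool:
  plan:
    - {"x": 0, "y": 20, "z": 0, "rx": 0, "ry": 0, "rz": 0}
    - {"x": 0, "y": 35, "z": 0, "rx": 0, "ry": 0, "rz": 0}
    - {"x": 0, "y": 37, "z": 0, "rx": 0, "ry": 0, "rz": 0}
    - {"x": 0, "y": 37, "z": 0, "rx": 0, "ry": 0, "rz": 0}
    - {"x": 0, "y": 37, "z": 0, "rx": 0, "ry": 0, "rz": 0}
    - {"x": 0, "y": 37, "z": 0, "rx": 0, "ry": 0, "rz": 0}
    - {"x": 0, "y": 37, "z": 0, "rx": 0, "ry": 0, "rz": 0}
    - {"x": 0, "y": 37, "z": 0, "rx": 0, "ry": 0, "rz": 0}
    - {"x": 0, "y": 37, "z": 0, "rx": 0, "ry": 0, "rz": 0}
    - {"x": 0, "y": 0, "z": 0, "rx": 0, "ry": 0, "rz": 0}
    - {"x": 0, "y": 0, "z": 0, "rx": 0, "ry": 0, "rz": 0}

```text
t: 31.57
tool_pos: [0.5073, -0.1651, 0.1511]
eef_rot: [180.0, -0.0, -1.4]
contact_force: [-0.3, 0.9, -0.2]
grip_width: 0.0651
gripper_force: 0.0
```

Run:
```python
from h import *
p,d=capture("top"); q,_=capture("side"); 
a=cv2.resize(p[190:262,170:332],None,fx=2.7,fy=2.7,interpolation=cv2.INTER_CUBIC); b=cv2.resize(q[195:375,255:415],None,fx=2.2,fy=2.2,interpolation=cv2.INTER_CUBIC)
o=np.zeros((b.shape[0],a.shape[1]+b.shape[1],3),np.uint8); o[:a.shape[0],:a.shape[1]]=a; o[:,a.shape[1]:]=b; cv2.imwrite("pics/end.png",o)
```

```text
(no output)
```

View pics/end.png

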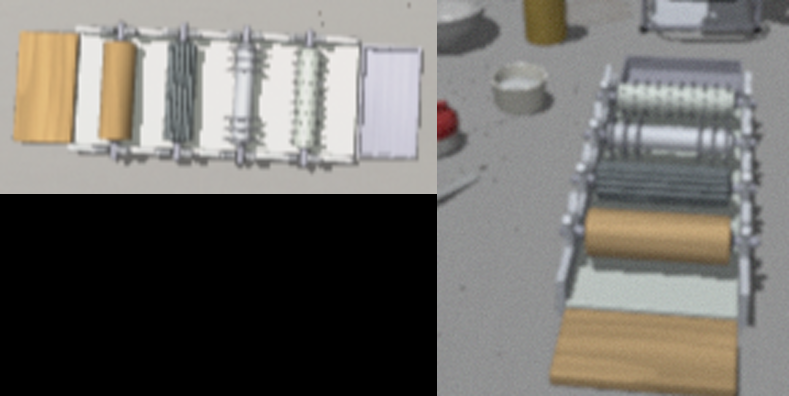

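All four rollers sit level in their slots in order: plain, ribbed, disc, spiked at columns 118, 181, 243 and 307. The dish and bottle are still standing.

```bash
python3 -c "
from station import *
print(close_job())"
```

```text
the job is handed in; nothing more can be done
None
```

The job is handed in at about 32 s: plain, ribbed, disc and spiked rollers sit in slots 1 to 4 from the feed board to the catch tray, each let down to the slot floor, with the bottle and dish still standing (no verdict was returned).

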